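# Ready the egg cooker

### The job

Get the egg cooker ready: take the egg out of its egg cup and stand it gently, upright as it is, in one of the two free hollows of the cooker's rack. Set the doneness selector to medium, the third of its four growing dots: the child-safe knob must be pulled out to its stop before it will turn, and pushed fully home again at the new setting. Leave the other eggs and everything else on the worktop as they are.

Things in the scene. Friction and masses are not known exactly. Their poses are not given: they have to be found in the camera images.
- egg_cooker: Four-egg egg cooker, fixed: round white base 184 mm across, light grey egg rack on top, white control console with a knob at its front, lid off. Origin: centre of the round base on the worktop (z = 0); z up; the console lies in its -x direction (yaw 0: facing -x), y to its left. Four dished hollows in the rack, 50 mm from the origin; a lifting knob 22 mm across in the middle, top at z = 70 mm.
- console_face (a point): Where the selector knob's axis crosses the console's face, at (-132, 0, 43) mm in the cooker's frame; axes as the cooker's. The face slopes down to the front by 0.26 rad: the knob's axis points out along (-0.257, 0, 0.966) in that frame. The console runs from x = -60 to -178 mm, 68 to 92 mm wide, with nothing on it but the knob and a flat disc 69 mm across.
- hollow_0 (a point): Centre of the rim plane (66 mm above the worktop) of the hollow at 45 degrees from the cooker's +x towards +y. Holds egg_in_0.
- hollow_1 (a point): Centre of the rim plane of the hollow at 135 degrees (front left, near the console), 66 mm above the worktop. Free. A steep dish that centres an egg: rim 43 mm across outside, 37 mm inside, 16 mm above the rack's plate. A seated egg's centre is 16 mm above this point.
- hollow_2 (a point): Centre of the rim plane (66 mm above the worktop) of the hollow at 225 degrees. Holds egg_in_2.
- hollow_3 (a point): Centre of the rim plane of the hollow at 315 degrees (back right), 66 mm above the worktop. Free, the same dish as hollow_1; a seated egg's centre is 16 mm above this point.
- selector_grip (a point): On the selector knob's axis, 20 mm above the console's face when home; moves out and turns with the knob; z along the axis, outward. Grey ribbed round knob 36 mm across, straight side 8 to 30 mm above the face, top at 32 mm, collar 41 mm across below; black pointer on top. On the disc around it a dash (off), then clockwise four dots of growing size: very soft, soft, medium, hard.
- selector_pull (a joint): How far the knob is pulled out along its axis, m: 0 = pushed fully home, 0.011 = out to its stop. About 4 N of friction each way; it stays where it is left, no spring. Home it is latched and cannot be turned; it turns freely from 0.0075 m out.
- selector (a joint): Turn of the knob, rad, growing clockwise seen looking down on the console. 0 = off (pointer on the dash); the dots at 0.45, 0.90, 1.35 (medium, the third) and 1.80 (hard); stops just beyond 0 and 1.80. A click every 0.225: pushed in within 0.07 of a click it drops into that one by itself. Starts at a click from 0 to 0.90. Friction about 0.025 N m.
- egg: The egg to be cooked: brown hen's egg, 43 mm across, 57 mm tall, about 60 g, standing in one of the two egg cups, blunt end down. Origin: its centre, at the widest girth; z towards its top. Fragile: no more than about 30 N on a side, no dropping, no pressing hard into its seat.
- egg_in_0: An egg of the same kind, already standing in hollow_0. Origin: its centre.
- egg_in_2: An egg of the same kind, already standing in hollow_2. Origin: its centre.
- cup_full: White egg cup in which the egg stands at the start, 54 mm tall, rim 43 mm across, loose, 90 g. Origin: centre of its underside. The seated egg's centre is 70 mm above it. May be nudged but stays upright.
- cup_empty: Another egg cup, the same but empty. Origin: centre of its underside.
- salt_mill: Turned wooden salt mill, 44 mm across, 98 mm tall, loose. Origin: centre of its underside.
- cooker_lid: The cooker's clear domed lid, set aside, 172 mm across, 126 mm tall with its grey knob, loose. Origin: centre of its underside.
- beaker: Small clear measuring beaker, 48 mm across, 62 mm tall, loose. Origin: centre of its underside.
- mug: Dark blue mug, 82 mm across, 92 mm tall, loose. Origin: centre of its underside.
- egg_spoon: Steel egg spoon 150 mm long lying on the worktop, loose. Origin: on the worktop under its middle.
Things that resemble listed ones, but are neither listed nor needed, are in the scene too. Leave any purple look-alike of the egg_in_0 alone. What is shaped like the egg but blue is not meant.

How it is judged:
On the way, in this order (a step that is already met when the one before it is completed fails the run):
1. the selector is pulled out (over 6 mm) (value of joint selector_pull above 0.006 m), for 0.05 s.
2. the selector is turned to medium while it is out (value of joint selector_pull above 0.004 m and value of joint selector between 1.25 and 1.45 rad), for 0.05 s.
At the end, for the whole second after the job is handed in: The egg stands released and at rest in hollow_1 or hollow_3 (centre within 5 mm of its axis, 10 to 19 mm above the rim, upright within 0.3 rad), the other two eggs likewise in hollow_0 and hollow_2; selector at 1.35 within 0.1 rad and home within 1.5 mm; nothing else displaced (((horizontal distance between egg and hollow_1 below 0.005 m and z of egg in the frame of hollow_1 between 0.01 and 0.019 m and angle between egg's own z axis and vertical below 0.3 rad) or (horizontal distance between egg and hollow_3 below 0.005 m and z of egg in the frame of hollow_3 between 0.01 and 0.019 m and angle between egg's own z axis and vertical below 0.3 rad)) and linear speed of egg below 0.02 m/s and angular speed of egg below 0.3 rad/s and horizontal distance between egg_in_0 and hollow_0 below 0.005 m and z of egg_in_0 in the frame of hollow_0 between 0.01 and 0.019 m and angle between each of egg_in_0, egg_in_2's own z axis and vertical below 0.3 rad and horizontal distance between egg_in_2 and hollow_2 below 0.005 m and z of egg_in_2 in the frame of hollow_2 between 0.01 and 0.019 m and value of joint selector between 1.25 and 1.45 rad and value of joint selector_pull below 0.0015 m and contact force between the fingers and egg below 0.01 N); the robot touches nothing.
It fails at once if the egg is squeezed hard between the fingers (over 80 N in all, 40 N a side) or pressed hard onto the cooker (over 25 N) (contact force between the fingers and egg above 80 N or contact force between egg and egg_cooker above 25 N).
It fails at once if the egg is let fall (moving at over 0.35 m/s without being held, a drop of 6 mm or more) (linear speed of egg above 0.35 m/s and contact force between the fingers and egg below 0.1 N).
It fails at once if the egg falls onto the worktop (height (world z) of egg below 0.04 m).
It fails at once if an egg in the cooker is shifted by more than 8 mm (distance of any of egg_in_0, egg_in_2 from where it was at the start of the episode above 0.008 m).
It fails at once if another thing is moved by more than 30 mm or tipped over (distance of any of cup_full, cup_empty, salt_mill, cooker_lid, beaker, mug, egg_spoon from where it was at the start of the episode above 0.03 m or angle between any of cup_full, cup_empty, salt_mill, cooker_lid, beaker, mug's own z axis and vertical above 0.5 rad).
It also fails if it takes over 58 s, if anything falls off the work surface, if the arm or the gripper's body presses on something with over 40 N, if the wrist force passes 120 N, or if a joint passes its speed limit or range.

### The arm

A 7-joint arm with a two-finger parallel gripper is mounted at the origin on the work surface. World frame = base frame: x ahead of the robot, y to its left, z up, the work surface at z = 0. Lengths are in m, angles in rad, forces in N, time in s.
With the tool pointing down it reaches from about 0.425 to 0.95 m from the base axis. Payload 4.7 kg.
Tool frame: the origin (TCP) lies on the centre line of the jaws, within the pads' length; the fingertips stand 8 mm ahead of it and the grasp point (between the pads) lies 11 mm behind it; z points along the fingers, y is the line along which they close (so a half turn about z gives the same grasp; the last joint's range is limited). The gripper opens to 87 mm and grips with 3 to 60 N. Pads are 19 mm wide; open, the fingers measure 117 mm over their backs; the gripper's body (75 mm by 190 mm) begins 51 mm behind the grasp point.
Start: joints at [-0.029, 0.469, -0.049, 1.532, 0.024, 1.141, -0.082], TCP at [0.675, 0, 0.231] pointing down, gripper open.
Joint ranges: [-2.59, 2.59], [-0.33, 1.99], [-1.39, 1.29], [0.1, 2.45], [-1.04, 4.18], [0.21, 1.99], [-2.66, 2.66]. Speed limits (rad/s): [2.57, 2.57, 3.14, 3.14, 3.14, 3.14, 3.14].

### API

Orientations are given as a rotation vector (axis times angle).
In Python, from cell import bot gives the robot as it stands.
- The arm moves only by the tool play_rows, never from a script. Its argument "steps" is a list that holds one entry, the list of rows, each a list of 5 numbers: the opening, from -1 (shut) to 1 (fully open), then the shift along the tool's x, y, z in m, then the turn about the tool's z in rad. In form: [[[jaw, x, y, z, roll], ...]]. A call has 1 to 12 rows; each row is the pose to reach, as a shift and turn from the pose commanded when the call began, along the tool's axes at that moment; what a row does not reach only later rows make up. A row lasts 1/12 s, in which the tool goes at most 41.7 mm and 7.16 degrees, less where a joint would pass 70% of its speed; a pose out of reach is approached as far as the arm can. A call with a gripper value outside its range is refused whole. The fingers move at their own pace and stop on an object; "newtons" is the grip in N (left out, the last holds). Time passes only in rows, so rows that repeat a pose let the fingers close. It gives the time, the measured TCP pose, the force, the opening and the grip force at its end, in the units of the state.
- bot.get_state(): the state, without advancing time (a new reading comes with each control period).
- bot.grab_frame(name): name is "scene" or "side" or "wrist"; returns the picture (480x640x3 uint8, blue, green, red); there is no depth.
- bot.camera_model(name): a dict with "mtx" (3x3 intrinsics, pixels), "k1" (the pictures are not rectified: a ray, as slopes to the right and down, at radius r is drawn at 1 + k1 r^2 times it, then the intrinsics apply), "origin" and "orientation" of the camera in the world; the wrist camera has in their place "hand_eye" (4x4, takes a point from camera to tool coordinates, whose origin is the TCP and whose axes are the flange's). Camera axes: x right, y down, z forward; pixel columns grow to the right and rows downward; lengths in m; the calibration is good to about 2 mm. A picture is of the moment at which its call begins: read the wrist's pose just before it. camera_model takes no time and is no camera call.
- bot.sign_off(): hands the job in; it is judged then, once.
Trained networks look in the newest picture that a camera, given by its name, has taken for a name from the list of things; names that differ only in an ending like _2 or _b are one class to them, and where a whole thing is asked for, a point or a joint stands for the part that bears it (a point fixed in the world has none). Each returns a list of dicts, best first, with "confidence" (0 to 1); they miss things now and then, are a little off and sometimes report something else, mostly with a low value. They report only what shows in the picture. A call takes as long as a camera call. They do not tell look-alikes from the thing itself.
- bot.trace(thing, camera): "mask" (480x640 bool, what is visible of it) and "uv" ([column, row] in pixels, amid what is visible of it).
The state is a dict: "time": time; "qpos": joint angles; "dq": joint speeds; "joint_torque": joint torques, N m; "ee_pos": TCP position; "tcp_rot": TCP orientation; "wrist_force": force on the tool from outside, world axes, zero at the start; "ft_torque": the same for the moment, N m; "finger_gap": finger opening in m; "grip_force": force on a finger pad.
Only numpy, scipy, OpenCV 4.12 (cv2) and the standard library are available. Lean on these libraries where they do the work, as an engineer would, in place of code of your own. Each camera call takes 0.05 s, during which the arm holds its last target. There are 200 camera calls.

## Working session

There is one attempt and no reset: what is moved stays moved. The work goes in short steps, Python scripts to look and compute and a tool call to move; the robot and the scene stay as the last step left them, time stands still between calls to the robot, and variables do not carry over. Pictures are saved under pics/ and viewed, at most 10 in all, crops included, and the job is handed in when it is done.

Besides the shell and the picture viewer there is one more tool, called after ">>>" in YAML: its name, and indented under it one key for each argument. play_rows: Moves the arm, as the interface text tells. Its arguments: {"type":"object","properties":{"steps":{"type":"array","items":{"type":"array","items":{"type":"array","items":{"type":"number"}}}},"newtons":{"type":"number"}},"required":["steps"]}

```bash
mkdir -p pics; ls; cat > h.py <<'E'
import numpy as np,cv2
from scipy.spatial.transform import Rotation as R
from cell import bot
E
python3 - <<'E'
from h import *
s=bot.get_state();print({k:np.round(v,4) for k,v in s.items()})
for n in("scene","side","wrist"):
    m=bot.camera_model(n);print(n,m)
    cv2.imwrite(f"pics/{n}0.png",bot.grab_frame(n))
for n in("scene","side","wrist"):
  for t in("egg","egg_cooker","selector_grip","cup_full","cup_empty","mug","salt_mill","beaker","cooker_lid","egg_spoon"):
    print(n,t,[(np.round(d["uv"]),round(d["confidence"],2),int(d["mask"].sum())) for d in bot.trace(t,n)])
print(bot.get_state()["time"])
E
```

```text
pics
{'time': np.float64(0.0), 'qpos': array([-0.0289,  0.4694, -0.0486,  1.5337,  0.0241,  1.141 , -0.0823]), 'dq': array([-0.0009,  0.0002, -0.0002,  0.0003,  0.0009, -0.0001, -0.001 ]), 'joint_torque': array([ 1.00000e-04, -5.07972e+01, -8.03000e-02, -2.36156e+01,
       -6.13000e-02,  3.78000e-02,  2.00000e-04]), 'ee_pos': array([ 0.6744, -0.    ,  0.2295]), 'tcp_rot': array([-2.2205, -2.2205,  0.0023]), 'wrist_force': array([0.5074, 1.4127, 0.4362]), 'ft_torque': array([-0.0313, -0.0161,  0.0252]), 'grip_force': np.float64(0.0), 'finger_gap': np.float64(0.0871)}
scene {'mtx': array([[518.23139227,   0.        , 319.54092642],
       [  0.        , 518.23139227, 241.45537971],
       [  0.        ,   0.        ,   1.        ]]), 'k1': -0.01865091596974721, 'origin': array([1.03731978, 0.73785994, 1.10351805]), 'orientation': array([-0.72416543, -2.69174287,  0.99891237])}
side {'mtx': array([[619.22327987,   0.        , 322.37460187],
       [  0.        , 619.22327987, 241.94264076],
       [  0.        ,   0.        ,   1.        ]]), 'k1': 0.012402947865233955, 'origin': array
[... 1686 characters left out ...]
 [(array([238., 240.]), 0.68, 517)]
side beaker [(array([311., 178.]), 0.88, 403)]
side cooker_lid [(array([472., 390.]), 0.64, 6972)]
side egg_spoon [(array([359., 433.]), 0.96, 901), (array([304., 307.]), 0.56, 368)]
wrist egg []
wrist egg_cooker [(array([235., 309.]), 0.84, 9333)]
wrist selector_grip [(array([235., 311.]), 0.39, 9149)]
wrist cup_full []
wrist cup_empty [(array([234., 309.]), 0.69, 9025)]
wrist mug [(array([472., 196.]), 0.88, 9912)]
wrist salt_mill [(array([93., 39.]), 0.72, 4463)]
wrist beaker [(array([235., 306.]), 0.67, 9052)]
wrist cooker_lid [(array([473., 196.]), 0.22, 9905), (array([233., 308.]), 0.17, 8897)]
wrist egg_spoon [(array([282., 380.]), 0.17, 1075)]
1.65
```

View pics/scene0.png

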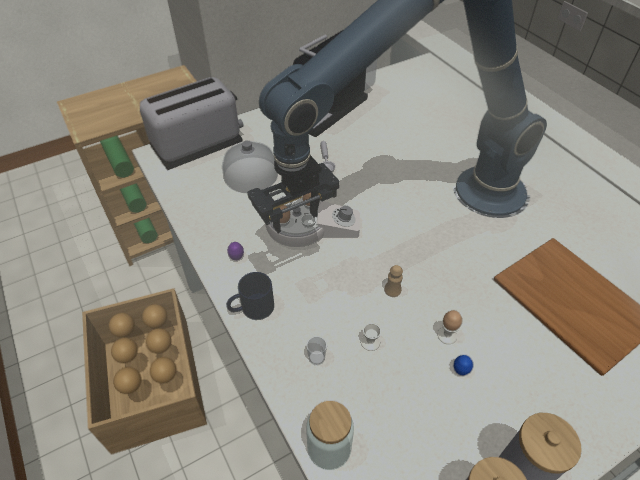

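View pics/side0.png

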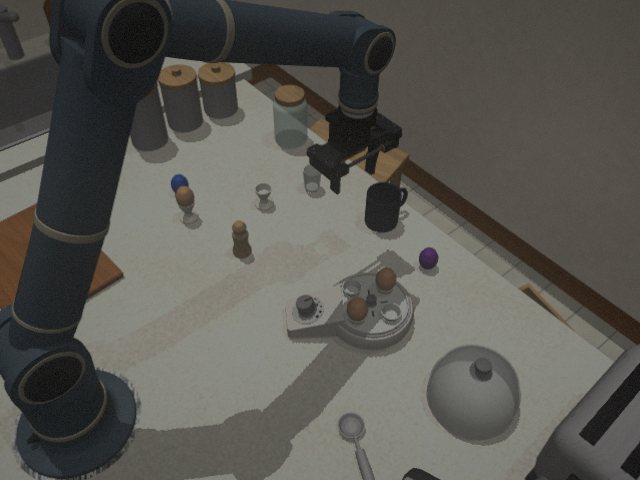

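View pics/wrist0.png

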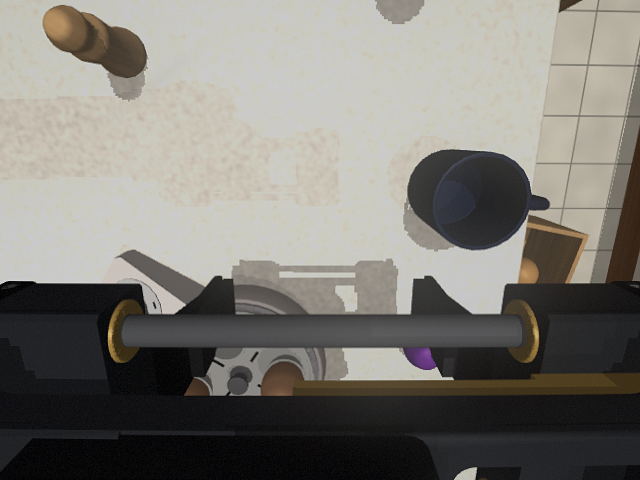

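The egg in its cup is at scene (453,320), side (186,197). It could be confused with the blue egg at scene (463,365), the purple egg at (236,250), the two rack eggs near (284,212)/(308,218), and the crate eggs, which are off the table. I choose the brown one in the cup.

```bash
cat >> h.py <<'E'
def cam(n,s=None):
    m=bot.camera_model(n)
    if "hand_eye" in m:
        s=s or bot.get_state();T=np.eye(4);T[:3,:3]=R.from_rotvec(s["tcp_rot"]).as_matrix();T[:3,3]=s["ee_pos"];T=T@m["hand_eye"]
        return m,T[:3,3],T[:3,:3]
    return m,np.array(m["origin"]),R.from_rotvec(m["orientation"]).as_matrix()
def ray(c,uv):
    m,o,M=c;K=m["mtx"];d=np.array([(uv[0]-K[0,2])/K[0,0],(uv[1]-K[1,2])/K[1,1]]);u=d.copy()
    for _ in range(8):u=d/(1+m["k1"]*(u@u))
    v=M@np.array([u[0],u[1],1]);return o,v/np.linalg.norm(v)
def atz(c,uv,z):
    o,v=ray(c,uv);return o+v*(z-o[2])/v[2]
def proj(c,p):
    m,o,M=c;q=M.T@(np.asarray(p)-o);u=q[:2]/q[2];u=u*(1+m["k1"]*(u@u));K=m["mtx"];return np.array([K[0,0]*u[0]+K[0,2],K[1,1]*u[1]+K[1,2]])
def tri(rays):
    A=sum(np.eye(3)-np.outer(v,v) for o,v in rays);b=sum((np.eye(3)-np.outer(v,v))@o for o,v in rays);return np.linalg.solve(A,b)
E
python3 - <<'E'
from h import *
a=cam("scene");b=cam("side")
print("egg",tri([ray(a,(453,320)),ray(b,(186,197))]),atz(a,(453,320),.07),atz(b,(186,197),.07))
c=atz(b,(371,298),.07);k=atz(b,(304,302),.072);print("cooker",c,"knobtop",k,"yaw",np.arctan2(*(c-k)[1::-1]))
for n,uv,z in(("egg",(386,279),.082),("egg",(357,309),.082),("h",(352,289),.066),("h",(391,314),.066)):
    p=atz(b,uv,z)-c;print(n,p,np.hypot(*p[:2]),np.arctan2(p[1],p[0]))
for n,u,v in(("mug",(255,294),(384,207)),("mill",(396,282),(238,240)),("cup_e",(373,335),(263,198)),("lid",(246,169),(472,390)),("beaker",(316,347),(311,178))):
    print(n,tri([ray(a,u),ray(b,v)]).round(3))
im=cv2.imread("pics/side0.png")[270:350,270:430];cv2.imwrite("pics/c1.png",cv2.resize(im,None,fx=5,fy=5,interpolation=cv2.INTER_CUBIC))
E
```

```text
egg [0.44530125 0.33169323 0.06892283] [0.4436812  0.33329188 0.07      ] [0.44650508 0.32866251 0.07      ]
cooker [ 0.58403107 -0.17082463  0.07      ] knobtop [ 0.46936046 -0.09268993  0.072     ] yaw -0.5981223355730412
egg [0.05147061 0.01060492 0.012     ] 0.052551767686856064 0.203194833971756
egg [-0.04756328 -0.00869732  0.012     ] 0.04835193175748252 -2.960732896652174
h [-0.01262092  0.04461844 -0.004     ] 0.046369094396519116 1.846458129475403
h [ 0.00619987 -0.05348116 -0.004     ] 0.05383932574700405 -1.4553851673183626
mug [0.806 0.021 0.05 ]
mill [0.478 0.161 0.039]
cup_e [0.611 0.252 0.026]
lid [ 0.617 -0.435  0.024]
beaker [0.745 0.22  0.039]
```

View pics/c1.png

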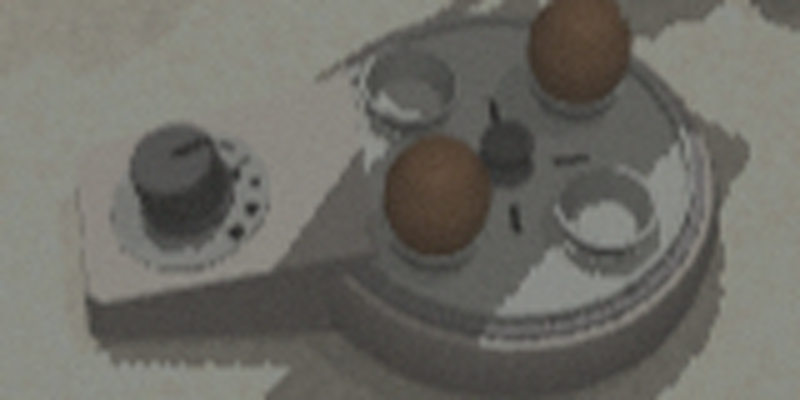

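The crop shows the pointer at about the off end of the scale. The eggs sit in hollows 0 and 2, with hollow_1 at crop (410,90) and hollow_3 at (605,215). Next I'll look from above with the wrist camera.

>>> play_rows:
  steps:
    - [[1,-0.035,-0.025,0,0],[1,-0.07,-0.05,0,0],[1,-0.105,-0.08,0,0],[1,-0.14,-0.105,0,0],[1,-0.17,-0.13,0,0],[1,-0.2,-0.155,0,0],[1,-0.2,-0.155,0,0],[1,-0.2,-0.155,0,0]]

```text
time: 2.32
ee_pos: [0.5181, -0.2032, 0.231]
tcp_rot: [2.228, 2.213, -0.001]
wrist_force: [0.4, 0.8, 0.0]
finger_gap: 0.0875
grip_force: 0.0
```

```bash
python3 - <<'E'
from h import *
s=bot.get_state();print({k:np.round(s[k],4) for k in("time","ee_pos","tcp_rot")})
im=bot.grab_frame("wrist");cv2.imwrite("pics/w1.png",im)
c=cam("wrist",s)
print(proj(c,[.584,-.171,.07]),proj(c,[.469,-.093,.072]))
for t in("egg","selector_grip","egg_cooker"):print(t,[(np.round(d["uv"]),round(d["confidence"],2),int(d["mask"].sum())) for d in bot.trace(t,"wrist")])
E
```

```text
{'time': np.float64(2.3167), 'ee_pos': array([ 0.5181, -0.2032,  0.231 ]), 'tcp_rot': array([ 2.2281e+00,  2.2135e+00, -1.0000e-03])}
[395.73223699 189.5220512 ] [259.64149658  95.14476516]
egg []
selector_grip [(array([269.,  97.]), 0.82, 2144), (array([367., 143.]), 0.63, 34107)]
egg_cooker [(array([366., 142.]), 0.87, 33601)]
```

View pics/w1.png

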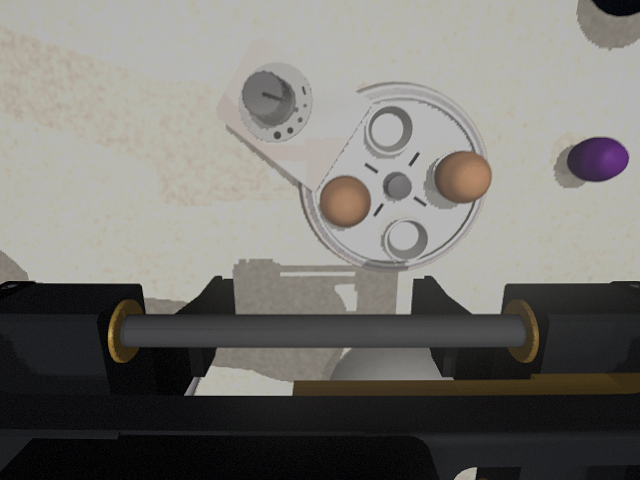

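The wrist view shows the lifting knob at (398,186), hollow_1 at (390,129), hollow_3 at (406,240), the eggs at (345,201) and (462,177), and the selector at (267,95). I'll fit the pose and zoom in on the knob.

```bash
cat >> h.py <<'E'
def cook(p):
    c,s=np.cos(p[2]),np.sin(p[2]);M=np.array([[c,-s,0],[s,c,0],[0,0,1]]);return lambda q:M@np.asarray(q)+[p[0],p[1],0]
E
python3 - <<'E'
from h import *
from scipy.optimize import least_squares
s=bot.get_state();c=cam("wrist",s)
im=cv2.imread("pics/w1.png")
h=.05/np.sqrt(2)
# refine rim circles via Hough on hollow patches
g=cv2.cvtColor(im,cv2.COLOR_BGR2GRAY)
for x,y,r in((390,129,23),(406,240,23),(398,186,14)):
    p=cv2.resize(g[y-40:y+40,x-40:x+40],None,fx=4,fy=4,interpolation=cv2.INTER_CUBIC)
    q=cv2.HoughCircles(p,cv2.HOUGH_GRADIENT,1,400,param1=80,param2=20,minRadius=int(3.2*r*.8),maxRadius=int(4*r*1.15));print(None if q is None else q[0,0]/4+[x-40,y-40,0])
b=cam("side");
W=[((390,129),[-h,h,.066]),((406,240),[h,-h,.066]),((398,185),[0,0,.07]),((345,201),[-h,-h,.082]),((462,177),[h,h,.082])]
S=[((371,298),[0,0,.07]),((386,279),[h,h,.082]),((357,309),[-h,-h,.082]),((352,289),[-h,h,.066]),((391,314),[h,-h,.066])]
for obs in([(c,W)],[(b,S)],[(c,W),(b,S)]):
    f=lambda p:np.concatenate([proj(k,cook(p)(q))-u for k,o in obs for u,q in o])
    r=least_squares(f,[.584,-.17,-.59]);print(r.x.round(4),r.fun.round(1))
    P=cook(r.x);ax=np.array([-.257,0,.966]);f0=np.array([-.132,0,.043])
    print("knobtop",P(f0+ax*.032).round(4),proj(c,P(f0+ax*.032)).round(1),"h1",P([-h,h,.066]).round(4))
cr=im[40:170,200:350];cv2.imwrite("pics/c2.png",cv2.resize(cr,None,fx=5,fy=4.5,interpolation=cv2.INTER_CUBIC) if 0 else cv2.resize(cr,None,fx=4.6,fy=4.6,interpolation=cv2.INTER_CUBIC))
E
```

```text
[389.375      128.375       23.02499962]
[407.625      240.875       20.60000038]
[396.625      186.125       14.19999981]
[ 0.59   -0.1626 -0.5808] [-0.1 -0.5  0.3 -0.4  1.4  1.9 -0.9 -0.6 -0.6 -0.3]
knobtop [ 0.4727 -0.0857  0.0739] [261.   91.6] h1 [ 0.5798 -0.1136  0.066 ]
[ 0.5835 -0.1722 -0.597 ] [ 0.3  0.5 -0.1  1.4 -0.1  1.2 -0.  -1.6 -0.1 -1.6]
knobtop [ 0.4675 -0.0934  0.0739] [255.  101.7] h1 [ 0.5742 -0.1231  0.066 ]
[ 0.5895 -0.1636 -0.5829] [-0.7  0.7 -0.4  0.7  0.8  3.  -1.6  0.5 -1.3  1.1 -0.4 -3.5 -1.2 -2.6
 -0.4 -2.8 -0.8 -5.2 -0.7 -6. ]
knobtop [ 0.4724 -0.0865  0.0739] [260.6  92.6] h1 [ 0.5794 -0.1147  0.066 ]
```

View pics/c2.png

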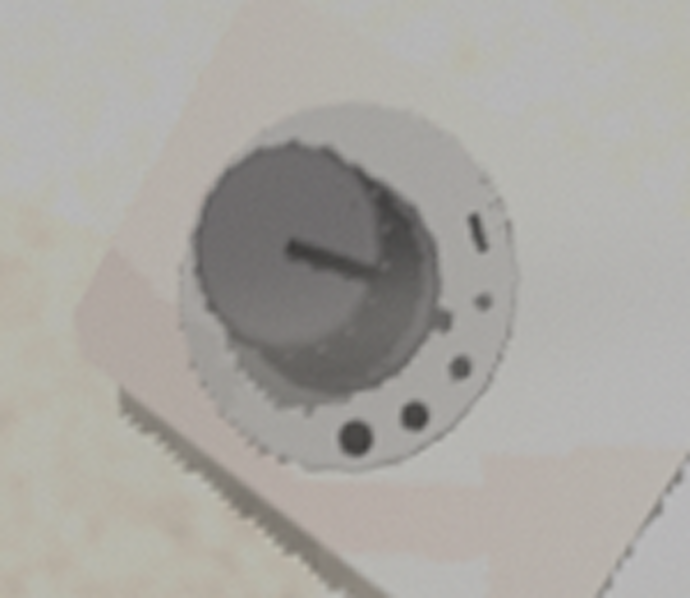

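The crop shows the pointer running from (290,247) to (375,270). The dash is at (478,232) and the dots at (483,301), (460,367), (414,416) and (355,438).

```bash
python3 - <<'E'
from h import *
c=cam("wrist")
P=np.array([.59,-.1626,-.5808]);th=P[2];M=R.from_euler('z',th).as_matrix()
ax=M@[-.257,0,.966];f0=M@[-.132,0,.043]+[P[0],P[1],0]
ex=M@[.966,0,.257];ey=M@[0,1,0]
def on(uv,h):
    o,v=ray(c,np.array(uv)/4.6+[200,40]);p=o+v*(((f0+h*ax)-o)@ax)/(v@ax)-f0-h*ax;return np.array([p@ex,p@ey])
def a(q):return np.arctan2(q[1],q[0])
dc=on((348,287),.001);print("disc centre off",dc*1e3)
for n,u in(("dash",(478,232)),("d1",(483,301)),("d2",(460,367)),("d3",(414,416)),("d4",(355,438)),("mark",(442,322))):
    q=on(u,.001);print(n,q*1e3,a(q-dc),a(q))
kc=on((287,245),.032);t0=on((290,247),.032);t1=on((375,270),.032);print("top centre",kc*1e3,"ptr",a(t1-t0),a(t1-kc),t1*1e3)
E
```

```text
disc centre off [ 1.67504958 -0.06852995]
dash [18.34421628 21.82941623] 0.9201526551222686 0.8719349194742039
d1 [26.26250191 11.84815977] 0.4513049189812086 0.42380454113879923
d2 [29.20533447 -0.67605213] -0.022063832505172642 -0.023144108024961706
d3 [ 26.48192528 -13.19512806] -0.4866960048968552 -0.4622620209058295
d4 [ 18.60472456 -23.08784706] -0.9366691029088611 -0.8925146790126783
mark [21.48943133  4.38346002] 0.22101438960854916 0.20122158453391326
top centre [ 1.71621635 -0.49627551] ptr 0.3020612961734941 0.2906522959274489 [17.96133075  4.36301685]
```

The pointer reads about 0.675 (offset about 0.22 from "soft"), so medium needs a further 0.675 clockwise. Going above the knob, rolled -1.33 (CCW lead-in).

>>> play_rows:
  steps:
    - [[1,0.02,-0.01,0.01,-0.12],[1,0.04,-0.02,0.02,-0.24],[1,0.06,-0.03,0.03,-0.36],[1,0.08,-0.035,0.04,-0.48],[1,0.1,-0.04,0.05,-0.6],[1,0.112,-0.044,0.06,-0.72],[1,0.112,-0.044,0.07,-0.84],[1,0.112,-0.044,0.08,-0.96],[1,0.112,-0.044,0.08,-1.08],[1,0.112,-0.044,0.08,-1.2],[1,0.112,-0.044,0.08,-1.32],[1,0.112,-0.044,0.08,-1.33]]

```text
time: 3.52
ee_pos: [0.4768, -0.0863, 0.1504]
tcp_rot: [0.369, 3.12, 0.001]
wrist_force: [0.1, -0.2, 0.1]
finger_gap: 0.0868
grip_force: 0.0
```

>>> play_rows:
  steps:
    - [[0.2,0,0,0,0],[0.2,0,0,0,0],[0.2,0,0,0,0]]

```text
time: 3.77
ee_pos: [0.4763, -0.0875, 0.1506]
tcp_rot: [0.379, 3.119, 0.0]
wrist_force: [-0.2, 0.4, -0.2]
finger_gap: 0.0743
grip_force: 0.0
```

```bash
python3 - <<'E'
from h import *
s=bot.get_state();print({k:np.round(s[k],4) for k in("time","ee_pos","tcp_rot","qpos","finger_gap")})
print(R.from_rotvec(s["tcp_rot"]).as_matrix().round(3))
im=bot.grab_frame("wrist");c=cam("wrist",s)
for p in([.481,-.0911,.0435],[.4763,-.0880,.0645],[.474,-.0866,.0744],[.59,-.1626,.07]):print(proj(c,p).round(1))
print([(np.round(d["uv"]),round(d["confidence"],2),int(d["mask"].sum())) for d in bot.trace("selector_grip","wrist")])
cv2.imwrite("pics/w2.png",im)
E
```

```text
{'time': np.float64(3.7667), 'ee_pos': array([ 0.4763, -0.0875,  0.1506]), 'tcp_rot': array([3.7870e-01, 3.1185e+00, 3.0000e-04]), 'qpos': array([ 0.322 ,  0.2691, -0.2669,  2.0496,  0.0946,  0.8341,  1.3298]), 'finger_gap': np.float64(0.0743)}
[[-0.971  0.239  0.   ]
 [ 0.239  0.971  0.   ]
 [-0.     0.    -1.   ]]
[318.7 246.7]
[321.1 248. ]
[322.2 248.6]
[263.6 406.7]
[(array([312., 244.]), 0.91, 2439)]
```

View pics/w2.png

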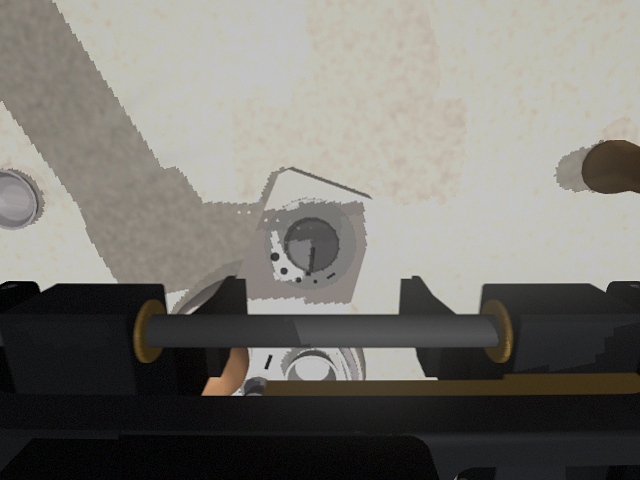

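The knob top is at (312,243), about 7 mm to the tool's -y and a little to +x of the jaw centre (the fingers are symmetric about column 323). Shift and descend.

>>> play_rows:
  steps:
    - [[0.2,0.0034,-0.008,0.01,0],[0.2,0.0034,-0.008,0.035,0],[0.2,0.0034,-0.008,0.06,0],[0.2,0.0034,-0.008,0.08,0],[0.2,0.0034,-0.008,0.086,0],[0.2,0.0034,-0.008,0.086,0],[0.2,0.0034,-0.008,0.086,0]]

```text
time: 4.45
ee_pos: [0.4713, -0.0948, 0.065]
tcp_rot: [0.377, 3.118, 0.0]
wrist_force: [0.3, 0.6, -0.4]
finger_gap: 0.0525
grip_force: 0.0
```

>>> play_rows:
  steps:
    - [[-0.1,0,0,0,0],[-0.2,0,0,0,0],[-0.4,0,0,0,0],[-0.4,0,0,0,0],[-0.4,0,0,0,0],[-0.4,0,0,0,0],[-0.4,0,0,0,0]]
  newtons: 25

```text
time: 5.03
ee_pos: [0.4717, -0.0943, 0.0655]
tcp_rot: [0.377, 3.117, 0.001]
wrist_force: [0.4, 2.4, 6.9]
finger_gap: 0.0352
grip_force: 24.9
```

>>> play_rows:
  steps:
    - [[-0.4,0.0008,0.0003,-0.0035,0],[-0.4,0.0016,0.0006,-0.007,0],[-0.4,0.0024,0.0009,-0.01,0],[-0.4,0.0029,0.001,-0.012,0],[-0.4,0.0029,0.001,-0.012,0],[-0.4,0.0029,0.001,-0.012,0]]

```text
time: 5.53
ee_pos: [0.4691, -0.0928, 0.0766]
tcp_rot: [0.377, 3.117, 0.001]
wrist_force: [5.2, 3.0, -6.8]
finger_gap: 0.0351
grip_force: 24.8
```

```bash
python3 - <<'E'
from h import *
s=bot.get_state();print({k:np.round(s[k],4) for k in("time","ee_pos","wrist_force","ft_torque","finger_gap")})
im=bot.grab_frame("wrist");cv2.imwrite("pics/w3.png",np.hstack([cv2.resize(im[190:310,240:410],None,fx=4,fy=4,interpolation=cv2.INTER_CUBIC)]))
E
```

```text
{'time': np.float64(5.5333), 'ee_pos': array([ 0.4691, -0.0928,  0.0766]), 'wrist_force': array([ 5.1607,  2.9844, -6.8248]), 'ft_torque': array([ 0.5604, -1.2021, -0.0403]), 'finger_gap': np.float64(0.0351)}
```

View pics/w3.png

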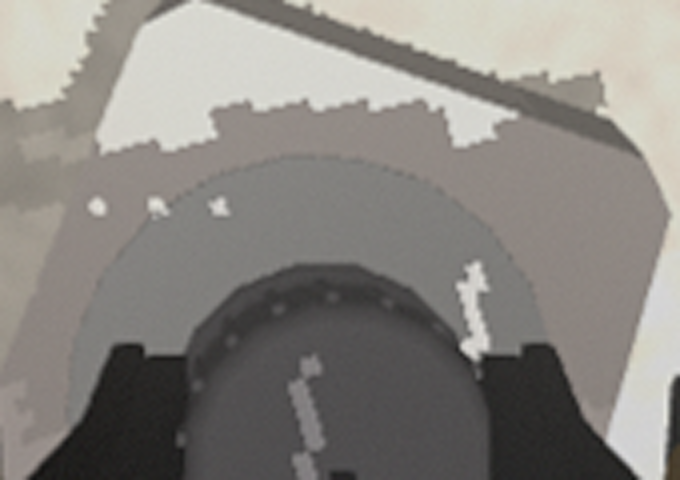

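The knob is held squarely between both pads and has followed the pull; forces are small. Now turn it clockwise 0.675.

>>> play_rows:
  steps:
    - [[-0.4,0,0,0,0.08],[-0.4,0,0,0,0.17],[-0.4,0,0,0,0.26],[-0.4,0,0,0,0.35],[-0.4,0,0,0,0.44],[-0.4,0,0,0,0.53],[-0.4,0,0,0,0.61],[-0.4,0,0,0,0.68],[-0.4,0,0,0,0.68],[-0.4,0,0,0,0.68]]

```text
time: 6.42
ee_pos: [0.4692, -0.0923, 0.0774]
tcp_rot: [1.391, 2.815, 0.003]
wrist_force: [1.4, 4.7, 2.4]
finger_gap: 0.0346
grip_force: 25.5
```

```bash
python3 - <<'E'
from h import *
s=bot.get_state();print({k:np.round(s[k],4) for k in("time","ee_pos","wrist_force","ft_torque","finger_gap")})
print(R.from_rotvec(s["tcp_rot"]).as_matrix().round(3))
im=bot.grab_frame("side");cv2.imwrite("pics/s2.png",cv2.resize(im[260:350,260:380],None,fx=6,fy=6,interpolation=cv2.INTER_CUBIC))
E
```

```text
{'time': np.float64(6.4167), 'ee_pos': array([ 0.4692, -0.0923,  0.0774]), 'wrist_force': array([1.3675, 4.7111, 2.3634]), 'ft_torque': array([ 1.6282, -1.0325,  0.2336]), 'finger_gap': np.float64(0.0346)}
[[-0.607  0.794  0.002]
 [ 0.794  0.607  0.001]
 [-0.001  0.002 -1.   ]]
```

View pics/s2.png

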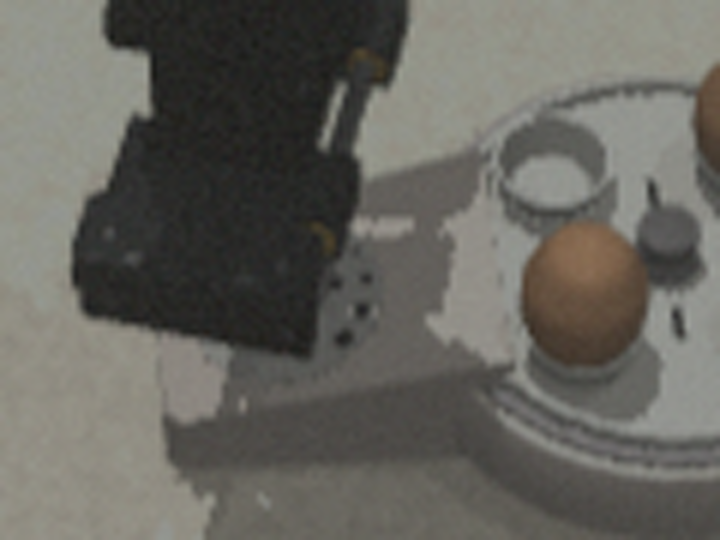

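>>> play_rows:
  steps:
    - [[-0.4,-0.0008,0.0003,0.0032,0],[-0.4,-0.0016,0.0006,0.0064,0],[-0.4,-0.0024,0.0008,0.0096,0],[-0.4,-0.003,0.001,0.012,0],[-0.4,-0.003,0.001,0.013,0],[-0.4,-0.003,0.001,0.013,0]]

```text
time: 6.97
ee_pos: [0.4713, -0.0941, 0.0662]
tcp_rot: [-1.395, -2.815, -0.002]
wrist_force: [-5.4, 7.5, 26.1]
finger_gap: 0.0352
grip_force: 25.6
```

>>> play_rows:
  steps:
    - [[0.2,0,0,0,0],[0.2,0,0,0,0],[0.2,0,0,0,0],[0.2,0,0,0,0],[0.2,0,0,-0.04,0],[0.2,0,0,-0.08,0],[0.2,0,0,-0.12,0.05],[0.2,0,0,-0.13,0.1],[0.2,0,0,-0.13,0.1],[0.2,0,0,-0.13,0.1]]

```text
time: 7.8
ee_pos: [0.4702, -0.0956, 0.1933]
tcp_rot: [-1.534, -2.741, 0.001]
wrist_force: [0.0, 0.4, 0.1]
finger_gap: 0.0521
grip_force: 0.0
```

```bash
python3 - <<'E'
from h import *
s=bot.get_state();print({k:np.round(s[k],4) for k in("time","ee_pos","tcp_rot","wrist_force")})
im=bot.grab_frame("wrist");c=cam("wrist",s)
print(proj(c,[.469,-.092,.074]))
D=bot.trace("selector_grip","wrist");print([(np.round(d["uv"]),round(d["confidence"],2),int(d["mask"].sum())) for d in D])
u=np.round(D[0]["uv"]).astype(int);print(u)
cv2.imwrite("pics/w4full.png",im)
y0=max(u[1]-55,0);x0=max(u[0]-70,0);print(x0,y0)
cv2.imwrite("pics/w4.png",cv2.resize(im[y0:y0+110,x0:x0+140],None,fx=5.4,fy=5.4,interpolation=cv2.INTER_CUBIC))
E
```

```text
{'time': np.float64(7.8), 'ee_pos': array([ 0.4702, -0.0956,  0.1933]), 'tcp_rot': array([-1.5339e+00, -2.7414e+00,  1.1000e-03]), 'wrist_force': array([0.0202, 0.3854, 0.1031])}
[321.92121    232.30767587]
[(array([329., 233.]), 0.66, 1825), (array([340., 260.]), 0.19, 15872)]
[329 233]
259 178
```

View pics/w4.png

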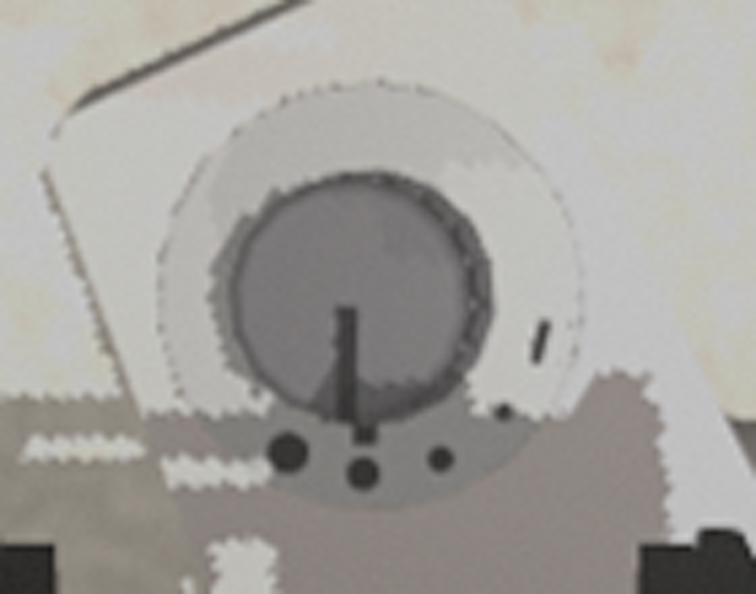

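The knob points at the third dot (362,472) and is pushed home. Now the egg: find clear grasp directions (blue egg, mill) and the convert helper.

```bash
cat >> h.py <<'E'
def rel(target,yaw=None):
    "world TCP target and closing-line angle -> tool shift, roll"
    s=bot.get_state();M=R.from_rotvec(s["tcp_rot"]).as_matrix();d=M.T@(np.array(target)-s["ee_pos"])
    y=np.arctan2(M[1,1],M[0,1]);r=None if yaw is None else -((yaw-y+np.pi/2)%np.pi-np.pi/2)
    print("t",round(s["time"],2),"tcp",s["ee_pos"].round(4),"toolyaw",round(y,3),"q7",s["qpos"][6].round(2),"shift",d.round(4),"roll",r)
E
python3 - <<'E'
from h import *
a=cam("scene");b=cam("side")
for n,u,v in(("blue",(463,365),(178,182)),):print(n,tri([ray(a,u),ray(b,v)]).round(3))
rel([.446,.331,.193],1.771)
E
```

```text
blue [0.478 0.424 0.033]
t 7.9 tcp [ 0.4694 -0.0952  0.1918] toolyaw 0.551 q7 0.64 shift [ 0.3754  0.2031 -0.001 ] roll -1.2203972718846754
```

>>> play_rows:
  steps:
    - [[0.2,0.034,0.018,0,-0.1],[0.2,0.068,0.037,0,-0.2],[0.2,0.102,0.055,0,-0.31],[0.2,0.137,0.074,0,-0.42],[0.2,0.171,0.093,0,-0.53],[0.2,0.205,0.111,0,-0.64],[0.2,0.239,0.13,0,-0.75],[0.2,0.273,0.148,0,-0.86],[0.2,0.307,0.166,0,-0.97],[0.2,0.341,0.185,0,-1.08],[0.2,0.375,0.203,0,-1.19],[0.2,0.375,0.203,0,-1.22]]

```text
time: 8.9
ee_pos: [0.4444, 0.3391, 0.192]
tcp_rot: [0.336, -3.12, -0.009]
wrist_force: [-0.0, 0.7, 0.9]
finger_gap: 0.0521
grip_force: 0.0
```

>>> play_rows:
  steps:
    - [[0.6,0,0,0,0],[0.6,0,0,0,0],[0.6,0,0,0,0]]

```text
time: 9.15
ee_pos: [0.448, 0.3286, 0.1922]
tcp_rot: [0.308, -3.124, 0.004]
wrist_force: [0.2, -0.3, -0.2]
finger_gap: 0.0643
grip_force: 0.0
```

```bash
python3 - <<'E'
from h import *
s=bot.get_state();im=bot.grab_frame("wrist");c=cam("wrist",s);cv2.imwrite("pics/w5.png",im)
rel([.446,.331,.193],1.771);print("pred",proj(c,[.446,.331,.07]))
for t in("egg","cup_full"):
  for d in bot.trace(t,"wrist"):
    m=d["mask"];n,l,st,ce=cv2.connectedComponentsWithStats(m.astype(np.uint8));ys,xs=np.nonzero(m);print(t,d["uv"],round(d["confidence"],2),m.sum(),xs.min(),xs.max(),ys.min(),ys.max(),"BGR",im[m].mean(0).round(),atz(c,d["uv"],.07).round(4))
E
```

```text
t 9.2 tcp [0.4482 0.3287 0.1926] toolyaw 1.767 q7 0.88 shift [ 0.0017  0.0027 -0.0004] roll -0.00405505340947987
pred [326.52289216 233.03131743]
egg [418.7, 268.3] 0.86 1378 390 437 250 294 BGR [127.  79.  64.] [0.4604 0.4108 0.07  ]
egg [328.4, 236.6] 0.75 2366 302 355 207 262 BGR [ 77.  93. 115.] [0.4486 0.333  0.07  ]
cup_full [327.8, 203.6] 0.65 608 304 351 193 218 BGR [134. 145. 151.] [0.4227 0.3273 0.07  ]
```

The brown egg is at wrist (328,235), with brown mean colour; the other detection at (419,268) is the blue look-alike. Descend on the brown one.

>>> play_rows:
  steps:
    - [[0.6,-0.0006,0.0042,0.02,0],[0.6,-0.0006,0.0042,0.05,0],[0.6,-0.0006,0.0042,0.08,0],[0.6,-0.0006,0.0042,0.105,0],[0.6,-0.0006,0.0042,0.118,0],[0.6,-0.0006,0.0042,0.1215,0],[0.6,-0.0006,0.0042,0.1215,0],[0.6,-0.0006,0.0042,0.1215,0]]

```text
time: 9.97
ee_pos: [0.4483, 0.3352, 0.0729]
tcp_rot: [-0.311, 3.125, 0.001]
wrist_force: [-0.3, 0.5, 0.8]
finger_gap: 0.0695
grip_force: 0.0
```

```bash
python3 - <<'E'
from h import *
rel([.448,.333,.071],1.771)
s=bot.get_state();im=bot.grab_frame("wrist");c=cam("wrist",s)
for d in bot.trace("egg","wrist"):
    m=d["mask"];ys,xs=np.nonzero(m);print(d["uv"],m.sum(),xs.min(),xs.max(),ys.min(),ys.max(),im[m].mean(0).round(),atz(c,d["uv"],.07).round(4),proj(c,[.448,.333,.07]))
E
```

```text
t 9.97 tcp [0.4483 0.3352 0.0729] toolyaw 1.769 q7 0.78 shift [ 0.0008 -0.002   0.0019] roll -0.001719095621627753
[319.6, 284.3] 5332 272 365 246 315 [ 70.  91. 119.] [0.4419 0.3323 0.07  ] [318.48852478 296.17713696]
[453.0, 305.5] 323 436 469 299 313 [83. 61. 55.] [0.4401 0.3974 0.07  ] [318.48852478 296.17713696]
```

>>> play_rows:
  steps:
    - [[0.3,0.0005,-0.002,0.002,0],[0.15,0.0005,-0.002,0.002,0],[0.05,0.0005,-0.002,0.002,0],[-0.05,0.0005,-0.002,0.002,0],[-0.15,0.0005,-0.002,0.002,0],[-0.15,0.0005,-0.002,0.002,0],[-0.15,0.0005,-0.002,0.002,0],[-0.15,0.0005,-0.002,0.002,0]]
  newtons: 10

```text
time: 10.73
ee_pos: [0.4476, 0.3332, 0.0702]
tcp_rot: [-0.313, 3.126, 0.0]
wrist_force: [-0.9, 0.0, 1.5]
finger_gap: 0.0426
grip_force: 10.0
```

>>> play_rows:
  steps:
    - [[-0.15,0,0,-0.005,0],[-0.15,0,0,-0.015,0],[-0.15,0,0,-0.03,0],[-0.15,0,0,-0.05,0],[-0.15,0,0,-0.07,0],[-0.15,0,0,-0.09,0],[-0.15,0,0,-0.1,0],[-0.15,0,0,-0.1,0]]

```text
time: 11.4
ee_pos: [0.4488, 0.3341, 0.1731]
tcp_rot: [-0.312, 3.121, 0.004]
wrist_force: [-0.1, 0.3, -0.7]
finger_gap: 0.043
grip_force: 10.0
```

```bash
python3 - <<'E'
from h import *
rel([.5771,-.119,.193],1.771)
s=bot.get_state();c=cam("wrist",s);p=s["ee_pos"]
im=bot.grab_frame("wrist");cv2.imwrite("pics/w6.png",im)
for d in bot.trace("egg","wrist"):
    m=d["mask"];ys,xs=np.nonzero(m);print(d["uv"],round(d["confidence"],2),m.sum(),xs.min(),xs.max(),ys.min(),ys.max(),im[m].mean(0).round())
print(proj(c,p),proj(c,p+[0,0,.028]),proj(c,p-[0,0,.028]),s["grip_force"],s["finger_gap"])
a=cam("side");bot.grab_frame("side");b=cam("scene");bot.grab_frame("scene")
for n,k in(("side",a),("scene",b)):
  for t in("egg","cup_full"):
    for d in bot.trace(t,n):
        ys,xs=np.nonzero(d["mask"]);print(n,t,np.round(d["uv"]),round(d["confidence"],2),d["mask"].sum(),xs.min(),xs.max(),ys.min(),ys.max(),proj(k,p).round(0))
E
```

```text
t 11.4 tcp [0.4488 0.3341 0.1731] toolyaw 1.77 q7 0.86 shift [-0.0363 -0.4695 -0.0208] roll -0.0010775864164853655
[321.4, 288.6] 0.93 5194 276 369 250 349 [ 73.  92. 117.]
[412.9, 275.2] 0.83 1769 388 438 254 302 [130.  77.  61.]
[95.1, 230.3] 0.59 4763 42 150 195 265 [ 64.  89. 111.]
[322.79301956 300.31176179] [322.96462289 331.10304367] [322.66863494 277.9821923 ] 9.999955594539642 0.042968470614785224
side egg [186. 210.] 0.66 395 177 198 195 222 [179. 162.]
side egg [179. 183.] 0.61 262 171 188 175 193 [179. 162.]
side egg [174. 166.] 0.59 217 169 182 156 175 [179. 162.]
side cup_full [186. 210.] 0.69 415 177 197 195 222 [179. 162.]
side cup_full [387. 277.] 0.67 368 376 395 267 289 [179. 162.]
scene egg [460. 298.] 0.78 287 451 467 286 307 [461. 296.]
scene egg [450. 331.] 0.59 444 438 459 317 343 [461. 296.]
scene egg [467. 365.] 0.58 302 455 473 356 375 [461. 296.]
scene egg [370. 337.] 0.26 427 361 380 323 350 [461. 296.]
scene cup_full [451. 331.] 0.73 431 438 459 317 344 [461. 296.]
```

The egg is held (gap 43 mm, 10 N) and has lifted out; the cup stayed where it was. Carry it over to the cooker, stopping past hollow_1 for a look.

>>> play_rows:
  steps:
    - [[-0.15,-0.004,-0.014,-0.004,0],[-0.15,-0.012,-0.045,-0.01,0],[-0.15,-0.021,-0.08,-0.017,0],[-0.15,-0.03,-0.115,-0.017,0],[-0.15,-0.04,-0.15,-0.017,0],[-0.15,-0.05,-0.185,-0.017,0],[-0.15,-0.059,-0.22,-0.017,0],[-0.15,-0.068,-0.255,-0.017,0],[-0.15,-0.078,-0.29,-0.017,0],[-0.15,-0.087,-0.325,-0.017,0],[-0.15,-0.096,-0.36,-0.017,0],[-0.15,-0.105,-0.395,-0.017,0]]

```text
time: 12.8
ee_pos: [0.629, -0.0352, 0.1865]
tcp_rot: [0.312, -3.125, -0.0]
wrist_force: [0.7, 1.1, -0.7]
finger_gap: 0.0432
grip_force: 10.0
```

>>> play_rows:
  steps:
    - [[-0.15,-0.008,-0.03,0,0],[-0.15,-0.014,-0.052,0,0],[-0.15,-0.019,-0.068,0,0],[-0.15,-0.02,-0.073,0,0],[-0.15,-0.02,-0.073,0,0],[-0.15,-0.02,-0.073,0,0],[-0.15,-0.02,-0.073,0,0]]

```text
time: 13.38
ee_pos: [0.6622, -0.0987, 0.187]
tcp_rot: [0.317, -3.125, -0.002]
wrist_force: [-0.2, 0.1, -0.1]
finger_gap: 0.0431
grip_force: 10.0
```

```bash
python3 - <<'E'
from h import *
from scipy.optimize import least_squares
s=bot.get_state();im=bot.grab_frame("wrist");c=cam("wrist",s);cv2.imwrite("pics/w7.png",im)
rel([.5771,-.119,.193],1.771);print(s["finger_gap"],s["grip_force"])
E_=[]
for t in("egg","egg_in_0","selector_grip","egg_cooker"):
  for d in bot.trace(t,"wrist"):
    m=d["mask"];ys,xs=np.nonzero(m);print(t,np.round(d["uv"],1),round(d["confidence"],2),m.sum(),xs.min(),xs.max(),ys.min(),ys.max(),im[m].mean(0).round())
h=.05/2**.5
for P0 in([.59,-.1626,-.5808],[.5835,-.1722,-.597]):
    P=cook(P0)
    print([proj(c,P(q)).round(0) for q in([-h,h,.066],[h,-h,.066],[0,0,.07],[-h,-h,.082],[h,h,.082],[-.14,0,.074])])
# silhouette of the held egg vs offset along tool x
T=R.from_rotvec(s["tcp_rot"]).as_matrix();g=np.random.default_rng(0).normal(size=(4000,3));g/=np.linalg.norm(g,axis=1)[:,None]
for dx in(-.004,0,.004,.008):
    pts=np.array([proj(c,s["ee_pos"]+T@([dx,0,0]+v*[.0215,.0215,.0285])) for v in g]);print(dx,pts.min(0).round(),pts.max(0).round())
E
```

```text
t 13.43 tcp [ 0.6622 -0.0988  0.1871] toolyaw 1.773 q7 1.71 shift [ 0.0875 -0.0027 -0.0059] roll 0.001819222430844869
0.04309140187657756 10.000075176358223
egg [323.6 287.2] 0.92 5090 276 369 250 349 [ 75.  94. 120.]
egg [20.3 98.5] 0.17 8293 0 61 0 183 [117. 120. 122.]
egg_in_0 [245.7 194.2] 0.9 3033 216 277 159 221 [ 79.  98. 123.]
egg_in_0 [238.6  32.6] 0.87 4128 204 273 0 72 [101. 127. 163.]
selector_grip [382.4   4.4] 0.67 405 358 402 0 12 [ 99. 100. 102.]
egg_cooker [282.3 101.5] 0.81 40696 141 442 0 230 [173. 177. 179.]
[array([325., 124.]), array([189., 125.]), array([256., 124.]), array([249.,  43.]), array([256., 196.]), array([401., -38.])]
[array([314., 113.]), array([176., 112.]), array([244., 112.]), array([237.,  29.]), array([243., 184.]), array([392., -50.])]
-0.004 [277. 261.] [369. 361.]
0 [276. 253.] [369. 353.]
0.004 [276. 245.] [370. 345.]
0.008 [276. 237.] [370. 337.]
```

```bash
python3 - <<'E'
from h import *
from scipy.optimize import least_squares
s=bot.get_state();c=cam("wrist",s);im=cv2.imread("pics/w7.png");g=cv2.cvtColor(im,cv2.COLOR_BGR2GRAY)
def H(x,y,w,r0,r1,g=g):
    x,y=int(x),int(y);y0=max(y-w,0);x0=max(x-w,0)
    p=cv2.resize(g[y0:y+w,x0:x+w],None,fx=4,fy=4,interpolation=cv2.INTER_CUBIC)
    q=cv2.HoughCircles(cv2.GaussianBlur(p,(0,0),2),cv2.HOUGH_GRADIENT,1,12,param1=60,param2=15,minRadius=4*r0,maxRadius=4*r1)
    return [] if q is None else (q[0,:4]/4+[x0,y0,0]).round(1)
f=359.4/.247
print("r out",f*.0215,"in",f*.0185,"knob",f*.011)
for n,(x,y),a,b in(("h1",(319,118),24,34),("h3",(182,118),24,34),("lift",(250,118),12,20)):print(n,H(x,y,45,a,b))
# dark lift knob / plate colours along a row through the centre
print(g[118,220:290:2]);print(g[118,275:365:2])
E
```

```text
r out 31.283805668016193 in 26.918623481781374 knob 16.00566801619433
h1 [[314.9 118.4  27.8]
 [318.6 117.9  30.8]
 [317.1 121.1  24.5]
 [321.6 118.9  29.5]]
h3 [[183.9 115.4  30. ]
 [181.6 118.6  26.4]
 [176.4 119.6  28.5]
 [179.4 120.6  29.1]]
lift [[250.6 120.1  17.4]
 [252.4 116.9  19.6]
 [249.1 117.4  16.6]
 [253.9 122.1  13.9]]
[213 209 209 211 210 210 192 138 141 141 145 145 147 148 150 150 151 154
 156 156 158 134 142 138 183 211 213 211 212 213 213 212 192 174 202]
[212 212 213 213 215 172 176 216 179 157 155 157 199 215 213 216 215 215
 216 218 215 217 218 217 218 217 217 219 218 219 172 122 122 120 202 216
 220 175 207 222 190 188 186 215 219]
```

```bash
python3 - <<'E'
from h import *
from scipy.optimize import least_squares
s=bot.get_state();c=cam("wrist",s);h=.05/2**.5
W=[((317.2,118.5),[-h,h,.066]),((181.5,118),[h,-h,.066]),((250.5,118.5),[0,0,.07]),((246.5,190),[h,h,.082])]
r=least_squares(lambda p:np.concatenate([proj(c,cook(p)(q))-u for u,q in W]),[.585,-.17,-.59]);print(r.x.round(4),r.fun.round(1))
h1=cook(r.x)([-h,h,.066]);print("h1",h1.round(4),"radial",r.x[2]+2.3562)
T=R.from_rotvec(s["tcp_rot"]).as_matrix();print(atz(c,(317.2,118.5),.066).round(4));tgt=h1.copy();tgt[2]=.16;rel(tgt-T@[.0015,0,0])
E
```

```text
[ 0.5873 -0.1699 -0.5999] [ 0.9  0.9 -0.3 -0.4 -2.  -0.4  1.4 -0.1]
h1 [ 0.5781 -0.1207  0.066 ] radial 1.7563061353703313
[ 0.5776 -0.1215  0.066 ]
t 13.63 tcp [ 0.6626 -0.1001  0.1873] toolyaw 1.771 q7 1.71 shift [ 0.0854 -0.0034  0.0273] roll None
```

>>> play_rows:
  steps:
    - [[-0.15,0.015,-0.001,0,0],[-0.15,0.03,-0.002,0,0],[-0.15,0.042,-0.003,0,0],[-0.15,0.045,-0.003,0,0],[-0.15,0.045,-0.003,0,0],[-0.15,0.045,-0.003,0,0],[-0.15,0.045,-0.003,0,0],[-0.15,0.045,-0.003,0,0]]

```text
time: 14.3
ee_pos: [0.6199, -0.1124, 0.1871]
tcp_rot: [-0.313, 3.125, 0.001]
wrist_force: [-0.3, -0.5, -0.5]
finger_gap: 0.043
grip_force: 10.0
```

```bash
python3 - <<'E'
from h import *
from scipy.optimize import least_squares
ps=[]
for i in range(3):
    s=bot.get_state();ps.append(s["ee_pos"]);im=bot.grab_frame("wrist")
print(np.round(ps,4));c=cam("wrist",s);g=cv2.cvtColor(im,cv2.COLOR_BGR2GRAY);cv2.imwrite("pics/w8.png",im)
h=.05/2**.5;P=cook([.5873,-.1699,-.5999])
pr=[proj(c,P(q)) for q in([-h,h,.066],[h,-h,.066],[0,0,.07])];print(np.round(pr))
for (x,y),a,b in zip(pr,(27,27,13),(34,34,19)):
    x,y=int(x),int(y);w=42;p=cv2.resize(g[y-w:y+w,x-w:x+w],None,fx=4,fy=4,interpolation=cv2.INTER_CUBIC)
    q=cv2.HoughCircles(cv2.GaussianBlur(p,(0,0),2),cv2.HOUGH_GRADIENT,1,8,param1=60,param2=15,minRadius=4*a,maxRadius=4*b)
    print(None if q is None else (q[0,:4]/4+[x-w,y-w,0]).round(1).tolist())
    print("row",y,"c",x-w,g[y,x-w:x+w:2].tolist());print("col",x,"r",y-w,g[y-w:y+w:2,x].tolist())
for d in bot.trace("egg_in_0","wrist"):
    m=d["mask"];ys,xs=np.nonzero(m);print(np.round(d["uv"],1),m.sum(),xs.min(),xs.max(),ys.min(),ys.max(),im[m].mean(0).round())
print([proj(c,P(q)).round() for q in([h,h,.082],[-h,-h,.082])])
E
```

```text
[[ 0.6199 -0.1124  0.1871]
 [ 0.6198 -0.1125  0.187 ]
 [ 0.6196 -0.1126  0.1869]]
[[323. 181.]
 [192. 179.]
 [256. 181.]]
[[325.6, 178.4, 27.1], [327.1, 184.6, 33.8], [326.4, 181.9, 28.0], [326.6, 176.6, 29.1]]
row 180 c 280 [149, 149, 147, 149, 150, 147, 147, 149, 141, 144, 104, 108, 107, 136, 150, 150, 149, 150, 149, 147, 150, 151, 151, 152, 150, 149, 150, 150, 152, 153, 151, 111, 112, 112, 132, 150, 150, 154, 144, 149, 195, 187]
col 322 r 138 [223, 223, 222, 223, 222, 222, 206, 223, 204, 121, 122, 147, 152, 153, 152, 152, 151, 152, 151, 152, 150, 151, 150, 151, 149, 148, 148, 149, 148, 120, 120, 119, 119, 128, 149, 144, 146, 146, 146, 146, 146, 147]
[[195.1, 177.1, 27.4], [189.4, 182.4, 30.2], [188.1, 186.1, 31.4], [189.4, 184.4, 29.4]]
row 179 c 149 [159, 157, 159, 130, 155, 120, 140, 160, 158, 148, 100, 100, 102, 100, 103, 103, 109, 163, 161, 163, 161, 163, 162, 162, 162, 162, 162, 161, 165, 162, 163, 162, 163, 164, 151, 148, 145, 145, 145, 146, 156, 164]
col 191 r 137 [162, 162, 163, 164, 162, 161, 146, 135, 162, 119, 111, 106, 119, 163, 162, 162, 162, 161, 161, 162, 163, 163, 
[... 155 characters left out ...]
1.4, 18.9], [259.6, 177.1, 17.5]]
row 180 c 214 [163, 149, 162, 143, 146, 146, 144, 144, 166, 165, 164, 165, 166, 164, 168, 100, 96, 98, 99, 92, 91, 91, 93, 90, 91, 91, 91, 91, 91, 81, 86, 121, 147, 149, 149, 147, 149, 150, 147, 147, 149, 141]
col 256 r 138 [116, 106, 226, 220, 221, 221, 221, 221, 221, 221, 220, 222, 188, 86, 99, 129, 127, 127, 91, 93, 92, 91, 92, 89, 88, 89, 88, 87, 122, 164, 164, 164, 165, 164, 163, 156, 144, 145, 143, 146, 147, 90]
[256.6 251.4] 2796 227 285 220 279 [ 77.  97. 123.]
[248.3 105.2] 3429 217 280 74 141 [115. 140. 175.]
[271.  371.8] 249 253 276 356 379 [85. 43. 70.]
[306.1 137.6] 43174 155 450 0 276 [167. 171. 174.]
[array([256., 249.]), array([251., 109.])]
```

Hollow_1 is at about (325,180) here, so h1 ≈ (0.577, -0.120). Move over it and lower most of the way.

>>> play_rows:
  steps:
    - [[-0.15,0.02,0.0006,0,0],[-0.15,0.0417,0.0012,0,0],[-0.15,0.0417,0.0012,0.01,0],[-0.15,0.0417,0.0012,0.03,0],[-0.15,0.0417,0.0012,0.05,0],[-0.15,0.0417,0.0012,0.07,0],[-0.15,0.0417,0.0012,0.085,0],[-0.15,0.0417,0.0012,0.093,0],[-0.15,0.0417,0.0012,0.095,0],[-0.15,0.0417,0.0012,0.095,0],[-0.15,0.0417,0.0012,0.095,0]]

```text
time: 15.42
ee_pos: [0.579, -0.1199, 0.0928]
tcp_rot: [-0.312, 3.124, -0.0]
wrist_force: [0.0, -0.6, -0.3]
finger_gap: 0.0431
grip_force: 10.0
```

```bash
python3 - <<'E'
from h import *
s=bot.get_state();rel([.5785,-.1197,.083],1.766);print(s["wrist_force"].round(2))
im=bot.grab_frame("wrist");c=cam("wrist",s)
P=cook([.587,-.169,-.5999]);h=.05/2**.5;print("pred egg2,egg0",proj(c,P([-h,-h,.082])),proj(c,P([h,h,.082])),proj(c,s["ee_pos"]))
for d in bot.trace("egg","wrist"):
    m=d["mask"];ys,xs=np.nonzero(m);print(np.round(d["uv"],1),m.sum(),xs.min(),xs.max(),ys.min(),ys.max(),im[m].mean(0).round())
for n in("side","scene"):
    im=bot.grab_frame(n);k=cam(n);print(n,"pred",[proj(k,p).round(1) for p in(s["ee_pos"],P([-h,-h,.082]),P([h,h,.082]))])
    for d in bot.trace("egg",n):
        m=d["mask"];ys,xs=np.nonzero(m);print(np.round(d["uv"],1),m.sum(),xs.min(),xs.max(),ys.min(),ys.max())
E
```

```text
t 15.42 tcp [ 0.579  -0.1199  0.0928] toolyaw 1.77 q7 1.72 shift [0.0004 0.0003 0.0098] roll 0.004090189220657958
[ 0.   -0.58 -0.32]
pred egg2,egg0 [216.05495669 186.46629958] [228.76093738 373.93860426] [322.7963352  300.31043138]
[323. 289.] 5224 276 369 249 350 [ 76.  99. 128.]
side pred [array([353.4, 277.4]), array([357.1, 308.2]), array([386.1, 278.7])]
[179.8 181.8] 293 171 188 174 193
[350.4 280.2] 294 343 359 267 289
scene pred [array([307.2, 212.8]), array([309.9, 197.2]), array([281.8, 214. ])]
[466.4 364.5] 333 454 473 355 375
[302.2 214.4] 89 300 309 209 221
```

```bash
python3 - <<'E'
from h import *
k=cam("side")
for e in((351,278),(351,277),(352,278)):print("egg",atz(k,e,.0926).round(4))
for r in((352,287.6),(352,289)):print("h1",atz(k,r,.066).round(4))
s=bot.get_state();c=cam("wrist",s);g=cv2.cvtColor(cv2.imread("pics/side0.png"),cv2.COLOR_BGR2GRAY)
print(g[276:302:1,352].tolist());print(g[288,335:370].tolist())
E
```

```text
egg [ 0.5742 -0.118   0.0926]
egg [ 0.5759 -0.116   0.0926]
egg [ 0.5758 -0.1193  0.0926]
h1 [ 0.5739 -0.1234  0.066 ]
h1 [ 0.5714 -0.1262  0.066 ]
[86, 77, 89, 91, 85, 86, 83, 86, 84, 86, 92, 95, 92, 97, 96, 95, 121, 122, 87, 63, 72, 81, 78, 69, 65, 71]
[135, 134, 133, 134, 136, 129, 128, 114, 120, 76, 91, 116, 95, 93, 93, 96, 96, 92, 98, 93, 93, 92, 86, 77, 72, 73, 101, 93, 95, 96, 95, 97, 95, 95, 85]
```

>>> play_rows:
  steps:
    - [[-0.15,0,-0.0015,0.002,0],[-0.15,0,-0.0015,0.004,0],[-0.15,0,-0.0015,0.006,0],[-0.15,0,-0.0015,0.007,0],[-0.15,0,-0.0015,0.007,0],[-0.15,0,-0.0015,0.007,0]]

```text
time: 16.22
ee_pos: [0.5783, -0.1214, 0.0849]
tcp_rot: [0.313, -3.126, -0.0]
wrist_force: [0.1, -0.3, 0.0]
finger_gap: 0.0427
grip_force: 10.0
```

>>> play_rows:
  steps:
    - [[-0.15,0,0,0.0007,0],[-0.15,0,0,0.0014,0],[-0.15,0,0,0.002,0],[-0.15,0,0,0.002,0],[-0.15,0,0,0.002,0]]

```text
time: 16.63
ee_pos: [0.5786, -0.121, 0.0832]
tcp_rot: [-0.313, 3.125, 0.001]
wrist_force: [0.8, 1.6, 0.8]
finger_gap: 0.0434
grip_force: 10.0
```

>>> play_rows:
  steps:
    - [[-0.15,0,0.0005,0.0005,0],[-0.15,0,0.0007,0.001,0],[-0.15,0,0.0007,0.001,0],[-0.15,0,0.0007,0.001,0]]

```text
time: 16.97
ee_pos: [0.5786, -0.1206, 0.0822]
tcp_rot: [-0.313, 3.125, 0.0]
wrist_force: [0.8, 1.7, 1.2]
finger_gap: 0.0432
grip_force: 10.0
```

>>> play_rows:
  steps:
    - [[-0.15,-0.0005,0.0005,0.0003,0],[-0.15,-0.0008,0.001,0.0006,0],[-0.15,-0.0008,0.001,0.0008,0],[-0.15,-0.0008,0.001,0.0008,0],[-0.15,-0.0008,0.001,0.0008,0]]

```text
time: 17.38
ee_pos: [0.5788, -0.1204, 0.0819]
tcp_rot: [0.312, -3.126, 0.002]
wrist_force: [-0.8, 0.6, 6.4]
finger_gap: 0.0431
grip_force: 10.0
```

Seated: 6 N vertical, with hardly any lateral force. Open gently, then rise.

>>> play_rows:
  steps:
    - [[0.0,0,0,-0.0004,0],[0.05,0,0,-0.0004,0],[0.1,0,0,-0.0004,0],[0.15,0,0,-0.0004,0],[0.2,0,0,-0.0004,0],[0.25,0,0,-0.0004,0],[0.3,0,0,-0.0004,0],[0.3,0,0,-0.0004,0]]

```text
time: 18.05
ee_pos: [0.5788, -0.1196, 0.0816]
tcp_rot: [0.312, -3.126, -0.0]
wrist_force: [-0.1, 0.4, 1.2]
finger_gap: 0.0558
grip_force: 0.0
```

>>> play_rows:
  steps:
    - [[0.3,0,0,-0.01,0],[0.3,0,0,-0.025,0],[0.3,0,0,-0.045,0],[0.3,0,0,-0.07,0],[0.3,0,0,-0.1,0],[0.3,0,0,-0.12,0],[0.3,-0.03,0,-0.12,0],[0.3,-0.05,0,-0.12,0],[0.3,-0.05,0,-0.12,0],[0.3,-0.05,0,-0.12,0],[0.3,-0.05,0,-0.12,0]]

```text
time: 18.97
ee_pos: [0.6271, -0.1099, 0.2016]
tcp_rot: [0.312, -3.125, 0.0]
wrist_force: [-0.6, -0.6, 0.3]
finger_gap: 0.0567
grip_force: 0.0
```

```bash
python3 - <<'E'
from h import *
s=bot.get_state();im=bot.grab_frame("wrist");c=cam("wrist",s);print(s["time"],s["ee_pos"].round(4),s["wrist_force"].round(1),s["finger_gap"])
P=cook([.587,-.169,-.5999]);h=.05/2**.5
g=np.random.default_rng(0).normal(size=(4000,3));g/=np.linalg.norm(g,axis=1)[:,None]
for q in([-h,h,.082],[-h,-h,.082],[h,h,.082]):
    p=np.array([proj(c,P(q)+v*[.0215,.0215,.0285]) for v in g]);print("pred",p.min(0).round(),p.max(0).round())
for d in bot.trace("egg","wrist"):
    m=d["mask"];ys,xs=np.nonzero(m);print(np.round(d["uv"],1),round(d["confidence"],2),m.sum(),xs.min(),xs.max(),ys.min(),ys.max(),im[m].mean(0).round())
E
```

```text
18.9667 [ 0.6271 -0.1099  0.2016] [-0.6 -0.6  0.3] 0.05671164491338177
pred [294. 141.] [351. 200.]
pred [222.  65.] [284. 130.]
pred [230. 207.] [286. 263.]
[321.7 171.1] 0.73 2736 293 350 141 199 [ 85. 105. 132.]
```

The egg sits upright in hollow_1: its silhouette matches the prediction to 1 px (cols 293–350, rows 141–199). To make sure the selector is fully home, I'll close the jaws and press lightly on the knob top.

>>> play_rows:
  steps:
    - [[-0.2,0.035,0.011,0,0],[-0.6,0.07,0.022,0,0],[-1,0.105,0.034,0,0],[-1,0.135,0.044,0,0],[-1,0.151,0.049,0.02,0],[-1,0.151,0.049,0.05,0],[-1,0.151,0.049,0.08,0],[-1,0.151,0.049,0.1,0],[-1,0.151,0.049,0.1075,0],[-1,0.151,0.049,0.1075,0],[-1,0.151,0.049,0.1075,0]]

```text
time: 19.98
ee_pos: [0.4704, -0.0917, 0.0947]
tcp_rot: [-0.312, 3.126, -0.0]
wrist_force: [0.2, 0.6, -0.6]
finger_gap: 0.0006
grip_force: 0.0
```

>>> play_rows:
  steps:
    - [[-1,0,0,0.002,0],[-1,0,0,0.004,0],[-1,0,0,0.006,0],[-1,0,0,0.007,0],[-1,0,0,0.007,0]]

```text
time: 20.4
ee_pos: [0.4701, -0.0916, 0.0872]
tcp_rot: [-0.312, 3.126, -0.0]
wrist_force: [0.7, 0.3, 0.5]
finger_gap: 0.0006
grip_force: 0.0
```

>>> play_rows:
  steps:
    - [[-1,0,0,0.001,0],[-1,0,0,0.002,0],[-1,0,0,0.002,0]]

```text
time: 20.65
ee_pos: [0.4704, -0.0916, 0.0853]
tcp_rot: [-0.312, 3.125, -0.0]
wrist_force: [-0.7, -0.7, 1.3]
finger_gap: 0.0004
grip_force: 1.0
```

>>> play_rows:
  steps:
    - [[-1,0,0,0.001,0],[-1,0,0,0.0015,0],[-1,0,0,0.0015,0]]

```text
time: 20.9
ee_pos: [0.4707, -0.0917, 0.0847]
tcp_rot: [-0.312, 3.125, -0.001]
wrist_force: [-2.1, 0.3, 9.3]
finger_gap: 0.0008
grip_force: 4.9
```

Contact came at the home height and it is solid at 9 N, so the knob is home. Retreat.

>>> play_rows:
  steps:
    - [[-1,0,0,-0.02,0],[-1,0,0,-0.05,0],[-1,0,0,-0.09,0],[-1,0,0,-0.13,0],[-1,0,0,-0.13,0],[-1,0,0,-0.13,0],[-1,0,0,-0.13,0]]

```text
time: 21.48
ee_pos: [0.4694, -0.0916, 0.2131]
tcp_rot: [0.312, -3.125, -0.0]
wrist_force: [-0.8, 0.4, -0.3]
finger_gap: 0.0011
grip_force: 0.0
```

```bash
python3 - <<'E'
from h import *
s=bot.get_state();print(s["time"],s["ee_pos"].round(3),s["wrist_force"].round(1))
print(bot.sign_off())
E
```

```text
21.4833 [ 0.469 -0.092  0.213] [-0.8  0.4 -0.3]
the job is handed in; nothing more can be done
None
```

I handed the job in at 21.5 s of the 58 s limit, and no verdict came back: the brown egg stands upright and released in hollow_1, and the selector points at medium and is pushed fully home.

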